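# Clamp a new label roll between the centres of the roll stand

## Robot

A 6-joint arm with a two-finger parallel gripper is mounted at the origin on a cart in front of the work surface, level with it; the furniture and walls round the work are solid. World frame = base frame: x ahead of the robot, y to its left, z up, the work surface at z = 0. Lengths are in m, angles in rad, forces in N, time in s.
With the tool pointing down it reaches from about 0.375 to 0.9 m from the base axis. Payload 3.1 kg.
Tool frame: the origin (TCP) lies at the very end of the fingers, on their centre line; the grasp point (between the pads) lies 19 mm behind it; z points along the fingers, y is the line along which they close (so a half turn about z gives the same grasp; the last joint's range is limited). The gripper opens to 85 mm and grips with 20 to 120 N. Pads are 22 mm wide; open, the fingers measure 114 mm over their backs; the gripper's body (76 mm by 85 mm) begins 54 mm behind the grasp point. The pads swing forward as they close: fully open they stand 13 mm farther back than shut.
Start: joints at [-1.492, 0.527, 1.433, -0, 1.181, -0.178], TCP at [0.159, -0.604, 0.231] pointing down, gripper open.
Joint ranges: [-3.08, 3.08], [-0.75, 2.2], [0.22, 2.44], [-1.43, 4.57], [0, 2.65], [-2.85, 2.85]. Speed limits (rad/s): [2.79, 2.79, 3.14, 3.14, 3.14, 3.14].

## Interface

Orientations are given as a unit quaternion [x, y, z, w].
In Python, from station import telemetry, snapshot, ticket gives the robot as it stands.
- The arm moves only by the tool move_arm, never from a script. Its argument "commands" is text: rows parted by semicolons, each of 7 numbers parted by spaces: the shift along the tool's x, y, z in mm, then the turn, a rotation vector about the tool's x, y, z in degrees, then the opening, from -1 (shut) to 1 (fully open). A call has exactly 5 rows; each row is the pose to reach, as a shift and turn from the pose commanded when the call began, along the tool's axes at that moment; what a row does not reach only later rows make up. A row lasts 1/8 s, in which the tool goes at most 62.5 mm and 10.7 degrees, less where a joint would pass 70% of its speed; a pose out of reach is approached as far as the arm can. A call with a gripper value outside its range is refused whole. The fingers move at their own pace and stop on an object; "grip_force" is the grip in N (left out, the last holds). Time passes only in rows, so rows that repeat a pose let the fingers close, or fill a call up. It gives the time, the measured TCP pose, the force, the opening and the grip force at its end, in the units of the state.
- telemetry.sense(): the state, without advancing time (a new reading comes with each control period).
- snapshot(name): name is "side" or "top" or "wrist"; returns a dict with "image" (384x512x3 uint8, red, green, blue), "fx", "fy", "cx", "cy" (pixels), "pose" (4x4, takes a point from camera to world coordinates). Camera axes: x right, y down, z forward; pixel columns grow to the right and rows downward; lengths in m; the calibration is good to about 2 mm. A picture is of the moment at which its call begins. There is no depth.
- ticket.sign_off(): hands the job in; it is judged then, once.
The state is a dict: "t": time; "q": joint angles; "qd": joint speeds; "tau": joint torques, N m; "tcp_pos": TCP position; "tool_rot": TCP orientation; "force": force on the tool from outside, world axes, zero at the start; "ft_torque": the same for the moment, N m; "finger_gap": opening from 0.0 (shut) to 1.0 (fully open); "gripper_force": force on a finger pad.
Only numpy, scipy, OpenCV 4.12 (cv2) and the standard library are available. Lean on these libraries where they do the work, as an engineer would, in place of code of your own. Each camera call takes 0.05 s, during which the arm holds its last target. There are 200 camera calls.

## Task

A new roll of labels lies on the two bars of the roll stand, but the sliding tailstock is still clamped well back from it. Free the tailstock with the T-shaped knob on its top, push it along the bars until the roll is held between the two cones and lifted clear of the bars, and clamp the tailstock there by turning the knob tight again. Leave the small spare label roll and the blue tape behind the stand where they are.

Things in the scene. Friction and masses are not known exactly. Their poses are not given: they have to be found in the camera images.
- roll_stand: fixed steel stand, base plate 130 x 410 x 10 mm. Origin: under its middle, at table height; y runs along the two guide bars (12 mm thick, x = -30 and +30 mm, axes 35 mm up) towards the fixed headstock, an upright plate with a white cone. Axis of both cones: x = 0, 81 mm up. A low end plate (46 mm high) stands at y = -188 to -200 mm
- head_cone_tip (a point): tip of the fixed headstock cone, which points to -y of the stand. Both cones widen from 22 mm diameter at the tip to 50 mm over 24 mm of length (30 degrees to the axis)
- tailstock (a joint): travel of the tailstock along the stand's y axis towards the headstock, m: 0 fully back (where a start may have it), 0.110 end of travel, about 0.085 with the roll fully seated on both cones. Loose, it slides with about 3 N; lifting the roll takes 5 to 8 N more. Clamped, it holds more than 25 N
- push_face (a point): middle of the tailstock's flat rear face (looks to -y of the stand), 46 mm above the table. The tailstock is a grey block 92 mm wide, top 56 mm above the table, that runs 122 mm from this face towards +y; there an upright plate (12 mm thick, 68 mm wide, top 115 mm above the table) carries the white moving cone
- tail_cone_tip (a point): tip of the moving cone on the tailstock, which points to +y of the stand
- clamp_knob (a joint): angle of the black T-shaped clamp knob on the tailstock, rad, growing clockwise seen from above (tightening): 0 is the loose stop (bar along the stand's y axis), it bites from 0.75, is tight from 1.2, and 1.7 is the hard stop. It starts tight; turning takes up to about 0.2 N m
- knob_grip (a point): on the knob's vertical axis at mid-height of its bar, 92 mm above the table; the point's y axis runs along the bar, which is 62 mm long, 14 mm wide and 22 mm high, on a 23 mm thick hub. The knob's axis stands 42 mm in front of the rear face and 68 mm behind the upright plate
- new_roll: new roll of white labels, 90 mm in diameter and 90 mm long with an open 40 mm core, 350 g, lying along the bars between the two cones. Origin: its middle; y along its axis. Lying on the bars its axis is 76.2 mm above the table, fully seated on both cones 81.2 mm
- spare_roll: small roll of blank labels standing behind the stand, 68 mm diameter, 50 mm high; not to be moved. Origin under its middle
- tape: roll of blue tape lying flat behind the stand, 72 mm diameter, 25 mm high; not to be moved. Origin under its middle
Mind the look-alikes: they are no part of the job. What is meant by the new_roll is not orange or red, and is the larger of those in its own colour.

How it is judged:
On the way:
1. the clamp knob is turned loose, below 0.65 rad (value of joint clamp_knob below 0.65 rad), for 0.1 s.
At the end, for the whole second after the job is handed in: the roll hangs at rest between the two cones, its middle lifted at least 3 mm from where it lay on the bars (5 mm is fully seated) and its axis within 0.035 rad of the stand's, and the clamp knob is tight (above 1.2 rad) (z of new_roll in the frame of roll_stand between 0.0792 and 0.085 m and angle between the y axis of new_roll and the y axis of roll_stand, either way round below 0.035 rad and value of joint clamp_knob above 1.2 rad and linear speed of new_roll below 0.02 m/s); the robot touches nothing.
It fails at once if the spare roll or the tape is moved more than 30 mm (distance of any of spare_roll, tape from where it was at the start of the episode above 0.03 m).
It also fails if it takes over 51 s, if anything falls off the work surface, if the arm or the gripper's body presses on something with over 40 N, if the wrist force passes 120 N, or if a joint passes its speed limit or range.

## Working session

There is one attempt and no reset: what is moved stays moved. The work goes in short steps, Python scripts to look and compute and a tool call to move; the robot and the scene stay as the last step left them, time stands still between calls to the robot, and variables do not carry over. Pictures are saved under pics/ and viewed, at most 10 in all, crops included, and the job is handed in when it is done.

Besides the shell and the picture viewer there is one more tool, called after ">>>" by a JSON object that holds its "op" and its "data", one argument or row to a line. move_arm: Moves the arm, as the interface text tells. Its arguments: {"type":"object","properties":{"commands":{"type":"string"},"grip_force":{"type":"number"}},"required":["commands"]}

```bash
mkdir -p pics
python3 - <<'E'
from station import telemetry, snapshot
import cv2,pickle,numpy as np
s=telemetry.sense();print({k:np.round(s[k],3) for k in('t','tcp_pos','tool_rot','finger_gap')})
d={n:snapshot(n) for n in('top','side')}
pickle.dump(d,open('v0.pkl','wb'))
for n in d:
  v=d[n];print(n,v['fx'],v['cx'],v['cy'],np.round(v['pose'],3).tolist())
  cv2.imwrite(f'pics/{n}0.png',cv2.resize(v['image'][:,:,::-1],(800,600)))
E
```

```text
{'t': np.float64(0.0), 'tcp_pos': array([ 0.159, -0.604,  0.23 ]), 'tool_rot': array([ 0.992,  0.128,  0.   , -0.001]), 'finger_gap': np.float64(1.002)}
top 421.38737732776946 250.15162128210187 190.41192764946598 [[-0.012, -0.985, 0.171, 0.418], [-1.0, 0.007, -0.028, 0.012], [0.026, -0.171, -0.985, 1.187], [0.0, 0.0, 0.0, 1.0]]
side 371.58456870325614 255.5959184590863 194.92216219086563 [[0.872, -0.226, 0.434, 0.214], [-0.489, -0.356, 0.797, -0.695], [-0.026, -0.907, -0.421, 0.442], [0.0, 0.0, 0.0, 1.0]]
```

View pics/top0.png

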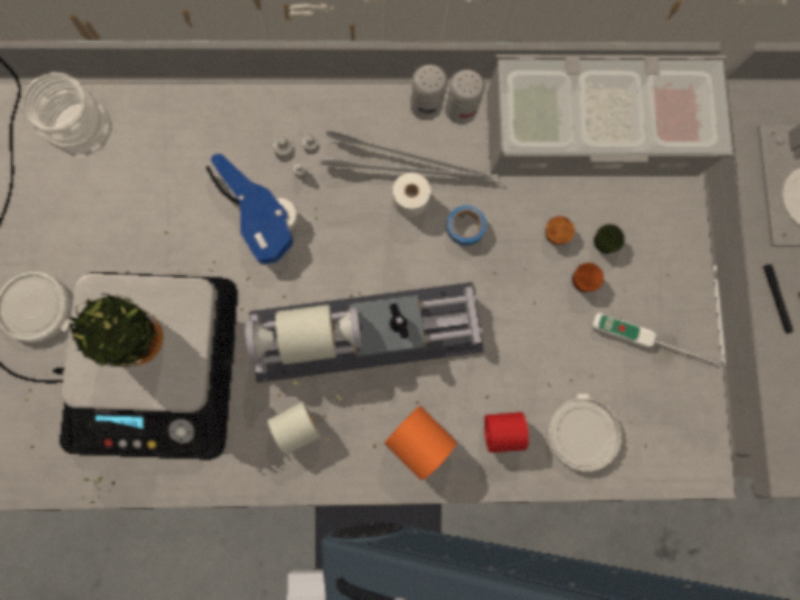

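View pics/side0.png

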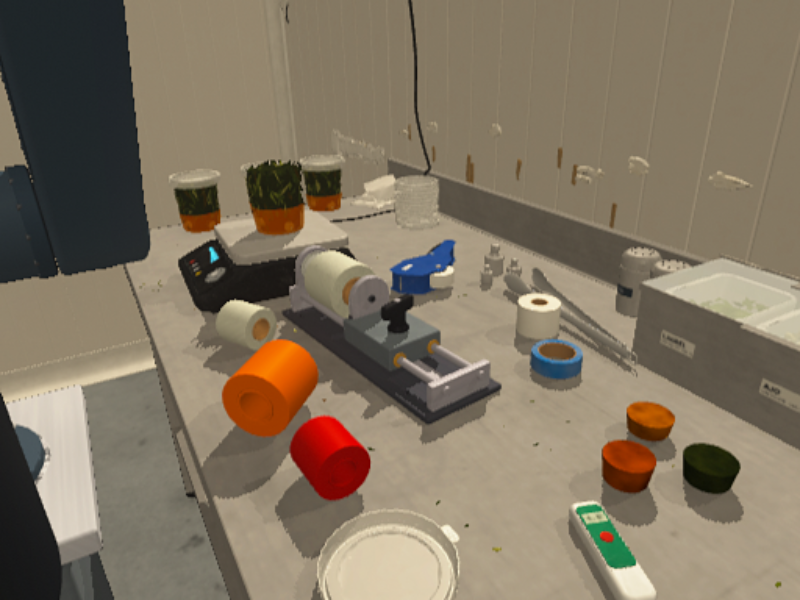

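The top view shows the stand at about (365,330) of the 800x600 picture, with the headstock left (+y world). The knob is at (400,320), tape at (467,225) and spare roll at (412,193). The side view agrees. Next I'll measure in a close crop.

```bash
cat > h.py <<'E'
import numpy as np
def ray(v,u,w,z):
    P=v['pose'];d=P[:3,:3]@np.array([(u-v['cx'])/v['fx'],(w-v['cy'])/v['fy'],1.]);o=P[:3,3]
    return o+d*(z-o[2])/d[2]
def proj(v,p):
    P=v['pose'];c=P[:3,:3].T@(np.asarray(p)-P[:3,3]);return np.array([v['fx']*c[0]/c[2]+v['cx'],v['fy']*c[1]/c[2]+v['cy']])
E
python3 - <<'E'
import pickle,cv2,numpy as np
from h import *
v=pickle.load(open('v0.pkl','rb'))['top'];im=v['image']
hsv=cv2.cvtColor(im,cv2.COLOR_RGB2HSV)
print(im[205:232:3,250].tolist(), im[190:250:4,228].tolist())
sub=im[175:250,150:315].max(2)
m=np.zeros(im.shape[:2],np.uint8);m[175:250,155:315]=(sub[:,5:]<40)*255
n,l,st,c=cv2.connectedComponentsWithStats(m)
for i in range(1,n):
  if st[i,4]>15: print(st[i],c[i])
cv2.imwrite('pics/crop.png',cv2.resize(im[175:250,150:315,::-1],None,fx=4.8,fy=4.8,interpolation=cv2.INTER_CUBIC))
E
```

```text
[[38, 35, 37], [40, 41, 39], [87, 86, 85], [101, 103, 100], [101, 100, 99], [105, 106, 102], [97, 97, 94], [44, 43, 44], [43, 44, 44]] [[104, 98, 93], [106, 106, 102], [126, 121, 118], [148, 139, 135], [155, 143, 139], [157, 146, 141], [130, 122, 117], [99, 94, 91], [82, 74, 70], [66, 63, 59], [48, 48, 48], [43, 41, 42], [92, 85, 76], [94, 88, 80], [94, 88, 80]]
[250 195  11  21  96] [254.70833333 206.3125    ]
```

View pics/crop.png

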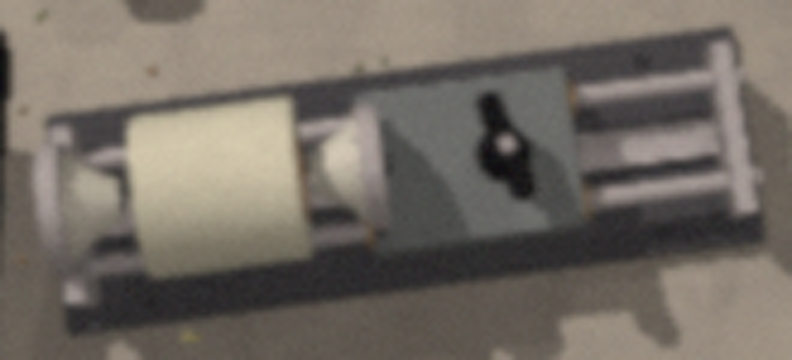

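The crop shows base corners at (735,28), (763,243), (70,333) and (48,118), the knob centre at (507,145) with bar ends at (490,97) and (528,193), and the block's rear edge at (570,70)-(585,215).

Run:
```python
import pickle,cv2,numpy as np
from h import *
D=pickle.load(open('v0.pkl','rb'));v=D['top']
R=lambda x,y,z: ray(v,150+(x+.5)/4.8-.5,175+(y+.5)/4.8-.5,z)
c=[R(*p,.01) for p in((735,28),(763,243),(70,333),(48,118))]
for a,b in((0,1),(1,2),(2,3),(3,0)): print(np.round(np.linalg.norm(c[a]-c[b]),4))
C=np.mean(c,0);yd=(c[3]+c[2]-c[0]-c[1])[:2];yd/=np.linalg.norm(yd);xd=np.array([yd[1],-yd[0]])
print('C',C,'yd',yd,'yaw',np.degrees(np.arctan2(yd[1],yd[0])))
S=lambda p:np.round([(p[:2]-C[:2])@xd,(p[:2]-C[:2])@yd],4)
k=R(507,145,.103);print('knob',k,S(k))
for q in((490,97),(528,193)): p=R(*q,.103);print('bar',p,S(p))
a=R(490,97,.103)-R(528,193,.103); print('bar len',np.linalg.norm(a),'stand-frame ang',np.degrees(np.arctan2(a[:2]@xd,a[:2]@yd)))
for q in((570,70),(585,215)): print('rear',S(R(*q,.056)))
print('endplate',S(R(715,45,.046)),S(R(750,210,.046)))
for q in((130,120),(293,98),(308,258),(150,278)): print('roll',S(R(*q,.076)))
# side check
s=D['side'];K=np.append(C[:2]+xd*S(k)[0]+yd*S(k)[1],.103)
print('side px knob(800)',proj(s,K)*1.5625, 'tape',ray(v,467/1.5625,225/1.5625,.025),'spare',ray(v,412/1.5625,190/1.5625,.05))
for n in((65,-205),(-65,-205)): print(proj(s,np.append(C[:2]+xd*n[0]/1e3+yd*n[1]/1e3,.01))*1.5625)
```

```text
0.1288
0.4048
0.1261
0.4086
C [0.56175748 0.02359705 0.01      ] yd [-0.1216082   0.99257818] yaw 96.98492572180047
knob [ 0.56856073 -0.03163715  0.103     ] [ 0.     -0.0557]
bar [ 0.59494503 -0.02276434  0.103     ] [ 0.0273 -0.0501]
bar [ 0.54236107 -0.04259951  0.103     ] [-0.0273 -0.0633]
bar len 0.05620059601431603 stand-frame ang 76.31797597300431
rear [ 0.0443 -0.0997]
rear [-0.0387 -0.0964]
endplate [ 0.0496 -0.1856] [-0.0473 -0.1908]
roll [0.0445 0.1478]
roll [0.0451 0.0572]
roll [-0.0441  0.0595]
roll [-0.0436  0.1461]
side px knob(800) [394.92682741 298.20952148] tape [ 0.75401948 -0.16230475  0.025     ] spare [ 0.81263974 -0.06094484  0.05      ]
[500.09543689 382.95265535]
[425.19507404 418.52979062]
```

>>> {"op": "move_arm", "data": {
  "commands": "46 -38 0 0 0 0 0.2; 92 -76 0 0 0 0 0.2; 138 -115 0 0 0 0 0.2; 184 -153 0 0 0 0 0.2; 230 -191 0 0 0 0 0.2",
  "grip_force": 60
}}

```text
t: 0.72
tcp_pos: [0.3335, -0.3595, 0.2311]
tool_rot: [0.992, 0.128, 0.0, -0.0]
force: [1.0, -0.2, 0.6]
finger_gap: 0.601
gripper_force: 0.0
```

>>> {"op": "move_arm", "data": {
  "commands": "46 -38 0 0 0 0 0.2; 92 -76 0 0 0 0 0.2; 138 -115 0 0 0 0 0.2; 184 -153 0 0 0 0 0.2; 230 -191 0 0 0 0 0.2"
}}

```text
t: 1.35
tcp_pos: [0.5075, -0.1164, 0.2311]
tool_rot: [0.992, 0.128, -0.0, 0.0]
force: [0.9, -0.3, -0.4]
finger_gap: 0.598
gripper_force: 0.0
```

>>> {"op": "move_arm", "data": {
  "commands": "40 -34 0 0 0 -3 0.2; 82 -68 0 0 0 -6 0.2; 82 -68 0 0 0 -6 0.2; 82 -68 0 0 0 -6 0.2; 82 -68 0 0 0 -6 0.2"
}}

```text
t: 1.98
tcp_pos: [0.5679, -0.0326, 0.2311]
tool_rot: [0.984, 0.179, -0.001, -0.0]
force: [0.2, 0.0, 0.0]
finger_gap: 0.596
gripper_force: 0.0
```

```bash
cat > st.py <<'E'
import numpy as np
from station import telemetry
from scipy.spatial.transform import Rotation as R
yd=np.array([-.1216,.9926]);xd=np.array([yd[1],-yd[0]]);C=np.array([.56176,.0236])
def show(target=None):
    s=telemetry.sense();M=R.from_quat(s['tool_rot']).as_matrix();p=np.array(s['tcp_pos'])
    h=np.degrees(np.arctan2(M[1,0],M[0,0]))
    print('t',round(float(s['t']),2),'tcp',p.round(4),'stand',np.round([(p[:2]-C)@xd,(p[:2]-C)@yd],4),'heading',h.round(2),'knob(rad)',np.radians(96.98-h).round(3),'tilt z',M[:,2].round(3),'F',np.round(s['force'],1),'gap',s['finger_gap'],'gf',s['gripper_force'],'q6',s['q'][5])
    if target is not None: print('to go, tool mm',(M.T@(np.array(target)-p)*1e3).round(1))
    print('stand +y in tool',(M.T@np.append(yd,0)).round(3))
E
python3 - <<'E'
import st;st.show([.5685,-.0315,.077])
from station import snapshot
import cv2,pickle
d={n:snapshot(n) for n in('wrist','side')}
pickle.dump(d,open('v1.pkl','wb'))
cv2.imwrite('pics/w1.png',d['wrist']['image'][:,:,::-1])
E
```

```text
t 1.98 tcp [ 0.5679 -0.0326  0.2311] stand [-0.0008 -0.0565] heading 20.62 knob(rad) 1.333 tilt z [-0.001 -0.    -1.   ] F [0.2 0.  0. ] gap 0.5962504922975173 gf 0.0 q6 0.9575616606429904
to go, tool mm [  1.1  -0.7 154.1]
stand +y in tool [ 0.236 -0.972  0.   ]
```

View pics/w1.png

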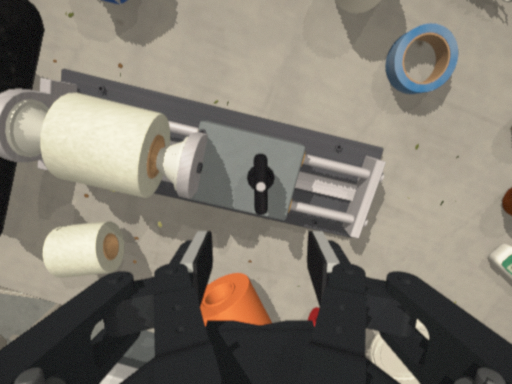

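In the wrist view the knob bar stands vertical, so it is aligned with the tool, with the hub dot at (261,186) between the fingers. I'll check the position by ray.

Run:
```python
import pickle;from h import *
d=pickle.load(open('v1.pkl','rb'))
for q in((261,186),(261,155),(261,212)): print(ray(d['wrist'],*q,.103))
```

```text
[ 0.56911308 -0.03303098  0.103     ]
[ 0.59786437 -0.02216345  0.103     ]
[ 0.5436191  -0.04266731  0.103     ]
```

>>> {"op": "move_arm", "data": {
  "commands": "1 -1 30 0 0 0 0.2; 1 -1 60 0 0 0 0.2; 1 -1 90 0 0 0 0.2; 1 -1 100 0 0 0 0.2; 1 -1 100 0 0 0 0.2"
}}

```text
t: 2.7
tcp_pos: [0.5691, -0.0308, 0.1311]
tool_rot: [0.984, 0.179, -0.0, -0.0]
force: [-0.0, -0.2, 0.7]
finger_gap: 0.6
gripper_force: 0.0
```

>>> {"op": "move_arm", "data": {
  "commands": "0 1 25 0 0 0 0.2; 0 1 45 0 0 0 0.2; 0 1 54 0 0 0 0.2; 0 1 54 0 0 0 0.2; 0 1 54 0 0 0 0.2"
}}

```text
t: 3.32
tcp_pos: [0.5705, -0.0314, 0.0783]
tool_rot: [0.984, 0.18, 0.001, 0.0]
force: [-1.4, 0.6, -0.0]
finger_gap: 0.602
gripper_force: 0.0
```

>>> {"op": "move_arm", "data": {
  "commands": "0 0 0 0 0 0 -0.3; 0 0 0 0 0 0 -0.6; 0 0 0 0 0 0 -1; 0 0 0 0 0 0 -1; 0 0 0 0 0 0 -1"
}}

```text
t: 3.95
tcp_pos: [0.5706, -0.0323, 0.0784]
tool_rot: [0.984, 0.18, 0.001, 0.001]
force: [-0.5, -3.9, 6.1]
finger_gap: 0.209
gripper_force: 58.5
```

```bash
python3 -c "import st;st.show()"
```

```text
t 3.95 tcp [ 0.5706 -0.0323  0.0784] stand [ 0.002  -0.0566] heading 20.74 knob(rad) 1.331 tilt z [ 0.002 -0.002 -1.   ] F [-0.5 -3.9  6.1] gap 0.2086538684055079 gf 58.51743400096893 q6 0.9586329865693392
stand +y in tool [ 0.238 -0.971 -0.002]
```

>>> {"op": "move_arm", "data": {
  "commands": "0 0 0 0 0 -8 -1; 0 0 0 0 0 -16 -1; 0 -1 0 0 0 -24 -1; 0 -1 0 0 0 -32 -1; 0 -1 0 0 0 -40 -1"
}}

```text
t: 4.58
tcp_pos: [0.57, -0.0312, 0.0784]
tool_rot: [0.862, 0.507, 0.001, 0.001]
force: [-1.6, -2.7, 6.2]
finger_gap: 0.21
gripper_force: 58.7
```

```bash
python3 -c "import st;st.show()"
```

```text
t 4.58 tcp [ 0.57   -0.0312  0.0784] stand [ 0.0015 -0.0554] heading 60.93 knob(rad) 0.629 tilt z [ 0.002 -0.001 -1.   ] F [-1.6 -2.7  6.2] gap 0.20989444774572089 gf 58.67099583148956 q6 0.25791573384721334
stand +y in tool [ 0.809 -0.589 -0.001]
```

>>> {"op": "move_arm", "data": {
  "commands": "0 0 0 0 0 -8 -1; -1 -1 0 0 0 -16 -1; -1 -1 0 0 0 -22 -1; -1 -1 0 0 0 -22 -1; -1 -1 0 0 0 -22 -1"
}}

```text
t: 5.2
tcp_pos: [0.5695, -0.031, 0.0784]
tool_rot: [0.751, 0.66, 0.001, 0.002]
force: [1.1, -1.6, 6.7]
finger_gap: 0.211
gripper_force: 58.8
```

```bash
python3 -c "import st;st.show()"
```

```text
t 5.2 tcp [ 0.5695 -0.031   0.0784] stand [ 0.001  -0.0551] heading 82.61 knob(rad) 0.251 tilt z [ 0.004 -0.001 -1.   ] F [ 1.1 -1.6  6.7] gap 0.210972727070817 gf 58.792789578437805 q6 -0.12149264737609987
stand +y in tool [ 0.969 -0.248 -0.001]
```

>>> {"op": "move_arm", "data": {
  "commands": "6 -1.5 0 0 0 0 -1; 12 -3 0 0 0 0 -1; 17 -4.5 0 0 0 0 -1; 23 -6 0 0 0 0 -1; 29 -7.5 0 0 0 0 -1"
}}

```text
t: 5.82
tcp_pos: [0.5659, -0.0024, 0.0784]
tool_rot: [0.751, 0.66, 0.001, 0.002]
force: [1.4, -5.9, 6.3]
finger_gap: 0.208
gripper_force: 58.7
```

Run:
```python
import st;st.show()
from station import snapshot
import cv2
i=snapshot('top')['image'];j=snapshot('side')['image']
a=cv2.resize(i[165:260,140:320],(540,285));b=cv2.resize(j[130:280,150:340],(570,450))
c=__import__('numpy').zeros((600,800,3),'uint8');b=cv2.resize(b,(399,315));c[:285,:540]=a;c[285:600,:399]=b
cv2.imwrite('pics/p2.png',c[:,:,::-1])
```

```text
t 5.83 tcp [ 0.5659 -0.0024  0.0784] stand [ 0.001  -0.0263] heading 82.64 knob(rad) 0.25 tilt z [ 0.004 -0.003 -1.   ] F [ 1.4 -5.9  6.3] gap 0.20848801780922474 gf 58.72077941894531 q6 -0.07021186071260016
stand +y in tool [ 0.969 -0.248 -0.003]
```

View pics/p2.png

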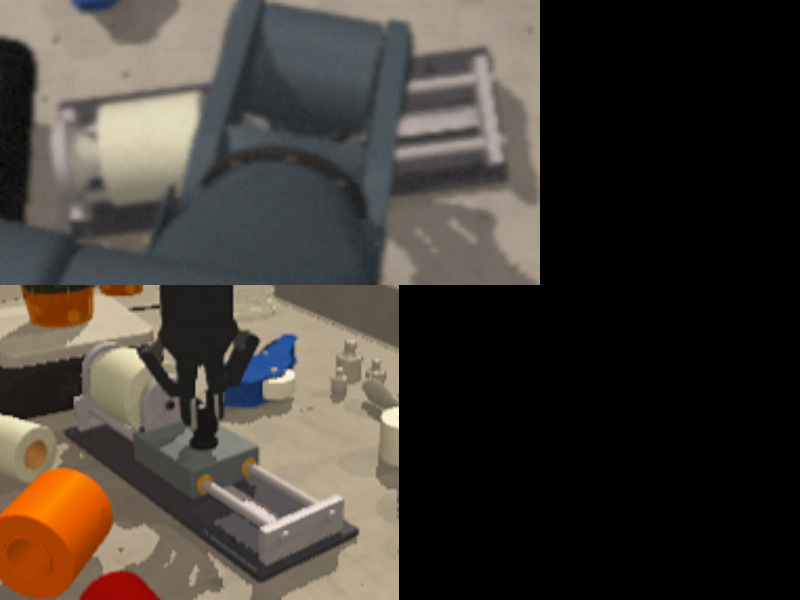

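The tailstock follows the gripper: in the lower (side) picture the knob is held at (205,430), and the roll is still lying on the bars.

>>> {"op": "move_arm", "data": {
  "commands": "4 -1 0 0 0 0 -1; 8 -2 0 0 0 0 -1; 11 -2.8 0 0 0 0 -1; 14 -3.6 0 0 0 0 -1; 14 -3.6 0 0 0 0 -1"
}}

```text
t: 6.55
tcp_pos: [0.5641, 0.0122, 0.0784]
tool_rot: [0.751, 0.66, 0.001, 0.002]
force: [0.1, -3.8, 5.3]
finger_gap: 0.21
gripper_force: 58.7
```

>>> {"op": "move_arm", "data": {
  "commands": "1 -0.2 0 0 0 0 -1; 2 -0.5 0 0 0 0 -1; 3 -0.7 0 0 0 0 -1; 4 -1 0 0 0 0 -1; 4 -1 0 0 0 0 -1"
}}

```text
t: 7.18
tcp_pos: [0.5638, 0.0146, 0.0784]
tool_rot: [0.751, 0.661, -0.0, 0.003]
force: [0.1, -10.1, 4.6]
finger_gap: 0.208
gripper_force: 58.7
```

```bash
python3 -c "import st;st.show()"
```

```text
t 7.17 tcp [0.5638 0.0146 0.0784] stand [ 0.0009 -0.0092] heading 82.7 knob(rad) 0.249 tilt z [ 0.004 -0.005 -1.   ] F [  0.1 -10.1   4.6] gap 0.20764926884276214 gf 58.681434988975525 q6 -0.03855640665089018
stand +y in tool [ 0.969 -0.247 -0.005]
```

>>> {"op": "move_arm", "data": {
  "commands": "1 -0.2 0 0 0 0 -1; 2 -0.5 0 0 0 0 -1; 3 -0.7 0 0 0 0 -1; 4 -1 0 0 0 0 -1; 4 -1 0 0 0 0 -1"
}}

```text
t: 7.8
tcp_pos: [0.5638, 0.0155, 0.0784]
tool_rot: [0.75, 0.661, -0.001, 0.005]
force: [-0.8, -20.1, 4.3]
finger_gap: 0.213
gripper_force: 58.6
```

>>> {"op": "move_arm", "data": {
  "commands": "1 -0.2 0 0 0 0 -1; 2 -0.5 0 0 0 0 -1; 3 -0.7 0 0 0 0 -1; 4 -1 0 0 0 0 -1; 4 -1 0 0 0 0 -1"
}}

```text
t: 8.43
tcp_pos: [0.5637, 0.0162, 0.0784]
tool_rot: [0.749, 0.662, -0.003, 0.007]
force: [-2.0, -31.7, 3.2]
finger_gap: 0.208
gripper_force: 58.6
```

Run:
```python
import st;st.show()
from station import snapshot
import cv2,pickle
d={'top':snapshot('top'),'side':snapshot('side')};pickle.dump(d,open('v3.pkl','wb'))
cv2.imwrite('pics/s3.png',cv2.resize(d['side']['image'][140:240,170:300,::-1],(780,600)))
```

```text
t 8.43 tcp [0.5637 0.0162 0.0784] stand [ 0.0011 -0.0076] heading 82.93 knob(rad) 0.245 tilt z [ 0.005 -0.015 -1.   ] F [ -2.  -31.7   3.2] gap 0.20806665455215143 gf 58.6065548658371 q6 -0.024098755404265825
stand +y in tool [ 0.97  -0.243 -0.015]
```

View pics/s3.png

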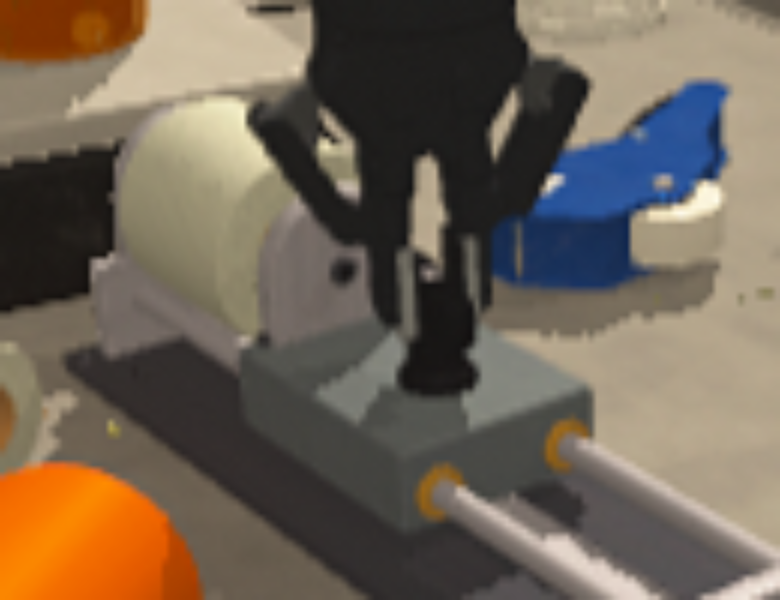

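The side crop shows the roll close to both end plates, with the tailstock plate at (310,270) and the roll's rear rim at (245,250). The push force has climbed with almost no travel. I'll check the roll's place and height from the masks in both views.

Run:
```python
import pickle,cv2,numpy as np
from h import *
from st import C,xd,yd
A=pickle.load(open('v0.pkl','rb'));B=pickle.load(open('v3.pkl','rb'))
W=lambda x,y,z:np.append(C+xd*x+yd*y,z)
v=B['top'];i=v['image'].astype(int)
# profile along stand axis at roll top (z=.126 at x=0): brightness-blue diff
for z,D in((.121,A),(.126,B)):
  im=D['top']['image'].astype(int)
  out=[]
  for y in np.arange(.04,.22,.006):
    u=proj(D['top'],W(0.0,y,z)).round().astype(int);p=im[u[1],u[0]];out.append((round(y,3),int(p[0]),int(p[0]-p[2])))
  print(out)
# side view: column profile through roll top near its head end, before/after
for n,D in(('A',A),('B',B)):
  s=D['side'];im=s['image'].astype(int);m=((im[:,:,0]-im[:,:,2]>18)&(im[:,:,0]>110)).astype(np.uint8)
  for u in (198,204,210,216): print(n,u,[int(r) for r in np.where(m[140:215,u])[0]+140][:1], end=' ')
  print('pred top', [proj(s,W(0,.12,z)).round(1).tolist() for z in(.121,.126)])
```

```text
[(np.float64(0.04), 194, 28), (np.float64(0.046), 129, 18), (np.float64(0.052), 95, 14), (np.float64(0.058), 167, 34), (np.float64(0.064), 198, 36), (np.float64(0.07), 199, 34), (np.float64(0.076), 202, 38), (np.float64(0.082), 200, 36), (np.float64(0.088), 197, 35), (np.float64(0.094), 201, 35), (np.float64(0.1), 191, 35), (np.float64(0.106), 193, 36), (np.float64(0.112), 197, 37), (np.float64(0.118), 195, 35), (np.float64(0.124), 192, 33), (np.float64(0.13), 193, 35), (np.float64(0.136), 192, 35), (np.float64(0.142), 181, 33), (np.float64(0.148), 95, 12), (np.float64(0.154), 166, 21), (np.float64(0.16), 171, 24), (np.float64(0.166), 171, 24), (np.float64(0.172), 163, 24), (np.float64(0.178), 138, 19), (np.float64(0.184), 131, 15), (np.float64(0.19), 164, 14), (np.float64(0.196), 129, 14), (np.float64(0.202), 100, 15), (np.float64(0.208), 98, 15), (np.float64(0.214), 70, 8)]
[(np.float64(0.04), 87, 1), (np.float64(0.046), 78, -2), (np.float64(0.052), 80, -5), (np.float64(0.058), 87, -5), (np.float64(0.064), 80, -12), (np.float64(0.07), 80, -11), (np.float64(0.076), 74, -12), (np.flo
[... 155 characters left out ...]
112), 211, 39), (np.float64(0.118), 217, 40), (np.float64(0.124), 213, 37), (np.float64(0.13), 210, 36), (np.float64(0.136), 211, 37), (np.float64(0.142), 211, 39), (np.float64(0.148), 209, 38), (np.float64(0.154), 212, 39), (np.float64(0.16), 208, 37), (np.float64(0.166), 205, 36), (np.float64(0.172), 175, 28), (np.float64(0.178), 152, 20), (np.float64(0.184), 161, 17), (np.float64(0.19), 181, 17), (np.float64(0.196), 121, 16), (np.float64(0.202), 109, 18), (np.float64(0.208), 106, 14), (np.float64(0.214), 39, 4)]
A 198 [140] A 204 [140] A 210 [140] A 216 [140] pred top [[212.2, 162.5], [212.0, 160.7]]
B 198 [140] B 204 [140] B 210 [140] B 216 [140] pred top [[212.2, 162.5], [212.0, 160.7]]
```

The roll's head end is at y≈0.172, which matches the fully seated prediction. I'll relax the push to about 15 N and tighten the knob.

>>> {"op": "move_arm", "data": {
  "commands": "-2 0.5 0 0 0 0 -1; -4 1 0 0 0 0 -1; -4 1 0 0 0 8 -1; -4 1 0 0 0 16 -1; -4 1 0 0 0 24 -1"
}}

```text
t: 9.15
tcp_pos: [0.5642, 0.0155, 0.0784]
tool_rot: [0.872, 0.489, 0.0, 0.006]
force: [0.8, -18.9, 2.4]
finger_gap: 0.209
gripper_force: 58.8
```

>>> {"op": "move_arm", "data": {
  "commands": "0 0 0 0 0 8 -1; 0 0 0 0 0 16 -1; 0 0 0 0 0 24 -1; 0 0 0 0 0 32 -1; 0 0 0 0 0 32 -1"
}}

```text
t: 9.78
tcp_pos: [0.5647, 0.0151, 0.0785]
tool_rot: [0.973, 0.232, 0.002, 0.006]
force: [0.7, -20.2, 4.0]
finger_gap: 0.207
gripper_force: 58.8
```

```bash
python3 -c "import st;st.show()"
```

```text
t 9.78 tcp [0.5647 0.0151 0.0785] stand [ 0.0018 -0.0088] heading 26.78 knob(rad) 1.225 tilt z [ 0.006 -0.01  -1.   ] F [  0.7 -20.2   4. ] gap 0.207197005724561 gf 58.84326875209808 q6 0.9466077601867966
stand +y in tool [ 0.339 -0.941 -0.011]
```

>>> {"op": "move_arm", "data": {
  "commands": "0 0 0 0 0 8 -1; 0 0 0 0 0 16 -1; 0 0 0 0 0 17 -1; -0.7 2 0 0 0 17 -1; -1.4 4 0 0 0 17 -1"
}}

```text
t: 10.4
tcp_pos: [0.5647, 0.0142, 0.0785]
tool_rot: [0.996, 0.084, 0.003, 0.002]
force: [1.7, -5.5, 5.1]
finger_gap: 0.213
gripper_force: 59.1
```

```bash
python3 -c "import st;st.show()"
```

```text
t 10.4 tcp [0.5647 0.0142 0.0785] stand [ 0.0018 -0.0097] heading 9.67 knob(rad) 1.524 tilt z [ 0.006 -0.004 -1.   ] F [ 1.7 -5.5  5.1] gap 0.21263669679945352 gf 59.092183113098145 q6 1.2345909497144358
stand +y in tool [ 0.047 -0.999 -0.005]
```

>>> {"op": "move_arm", "data": {
  "commands": "0 0 0 0 0 0 0.2; 0 0 0 0 0 0 0.2; 0 0 0 0 0 0 0.2; 0 0 0 0 0 0 0.2; 0 0 0 0 0 0 0.2"
}}

```text
t: 11.02
tcp_pos: [0.5618, 0.0177, 0.0772]
tool_rot: [0.996, 0.085, -0.0, -0.0]
force: [0.1, -0.5, 0.8]
finger_gap: 0.598
gripper_force: 0.0
```

>>> {"op": "move_arm", "data": {
  "commands": "0 0 -15 0 0 0 0.2; 0 0 -40 0 0 0 0.2; 0 0 -80 0 0 0 0.2; 0 0 -120 0 0 0 0.2; 0 0 -150 0 0 0 0.2"
}}

```text
t: 11.65
tcp_pos: [0.5624, 0.0174, 0.2304]
tool_rot: [0.996, 0.085, 0.002, 0.0]
force: [-0.3, 0.5, 0.5]
finger_gap: 0.602
gripper_force: 0.0
```

>>> {"op": "move_arm", "data": {
  "commands": "-20 50 0 0 0 0 0.2; -40 100 0 0 0 0 0.2; -60 150 0 0 0 0 0.2; -80 200 0 0 0 0 0.2; -100 250 0 0 0 0 0.2"
}}

```text
t: 12.28
tcp_pos: [0.5051, -0.2475, 0.2286]
tool_rot: [0.996, 0.085, 0.001, 0.0]
force: [1.2, -0.2, 0.2]
finger_gap: 0.603
gripper_force: 0.0
```

Run:
```python
import st;st.show()
from station import snapshot
import cv2,pickle,numpy as np
d={'top':snapshot('top'),'side':snapshot('side')};pickle.dump(d,open('v4.pkl','wb'))
c=np.zeros((600,800,3),'uint8')
c[:300]=cv2.resize(d['top']['image'][173:248,120:320],(800,300),interpolation=cv2.INTER_CUBIC)
c[300:,:390]=cv2.resize(d['side']['image'][140:240,170:300],(390,300))
a=pickle.load(open('v0.pkl','rb'));c[300:,400:790]=cv2.resize(a['side']['image'][140:240,170:300],(390,300))
cv2.imwrite('pics/f4.png',c[:,:,::-1])
```

```text
t 12.28 tcp [ 0.5051 -0.2475  0.2286] stand [-0.0892 -0.2622] heading 9.71 knob(rad) 1.523 tilt z [ 0.001 -0.001 -1.   ] F [ 1.2 -0.2  0.2] gap 0.6030940864143416 gf 0.0 q6 0.7468200813647493
stand +y in tool [ 0.048 -0.999 -0.001]
```

View pics/f4.png

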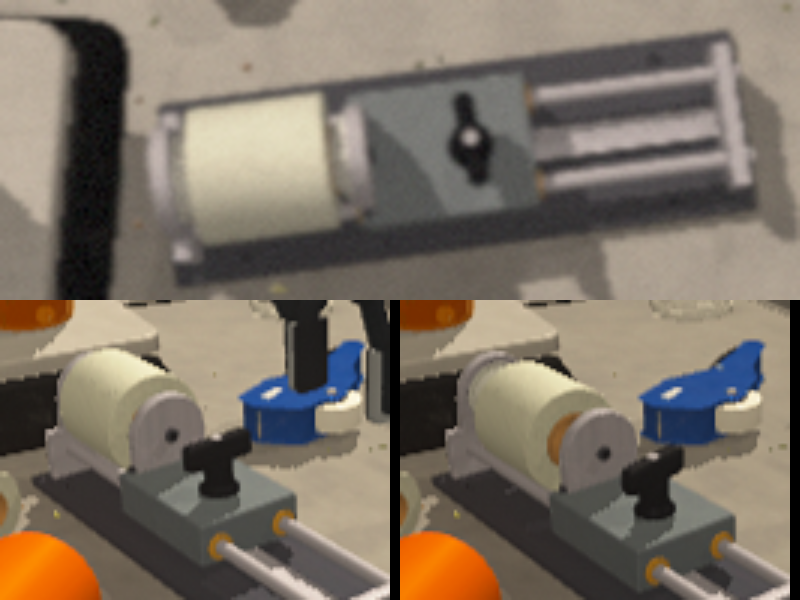

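The roll sits between the cones: in the top part it spans (185..338, 170), with the knob at (470,139) and bar ends at (462,97) and (480,182). I'll check the angle, the spacing and the roll width.

Run:
```python
import pickle;from h import *;from st import C,xd,yd
v=pickle.load(open('v4.pkl','rb'))['top']
S=lambda p:np.array([(p[:2]-C)@xd,(p[:2]-C)@yd])
R=lambda x,y,z:S(ray(v,120+(x+.5)/4-.5,173+(y+.5)/4-.5,z))
a=R(462,97,.103)-R(480,182,.103);print('knob angle',np.arctan2(a[0],a[1]),'knob',R(470,139,.103))
c=[R(*q,.081).round(4) for q in((185,108),(325,94),(340,230),(200,244))];print('roll',c)
print('axis err', ((c[0]+c[3]-c[1]-c[2])[0])/((c[0]+c[3]-c[1]-c[2])[1]))
# lift, side view: top silhouette of roll at its middle, same stand-y section
```

```text
knob angle 1.4925010415080826 knob [-0.00051087 -0.00819077]
roll [array([0.0473, 0.1754]), array([0.0447, 0.0829]), array([-0.046 ,  0.0834]), array([-0.0431,  0.1747])]
axis err 0.029923830250272062
```

Run:
```python
import pickle,cv2;from h import *;from st import C,xd,yd
t=np.linspace(0,2*np.pi,181)
for n,f,y0,z0,off in(('before','v0.pkl',.0575,.0762,0),('after','v4.pkl',.0815,.0812,0)):
  s=pickle.load(open(f,'rb'))['side'];im=cv2.GaussianBlur(s['image'],(3,1),0).astype(float);m=im[:,:,0]
  def top(y,z): # silhouette top line through two end circles
    return min((proj(s,np.append(C+xd*.045*np.cos(a)+yd*y,z+.045*np.sin(a))) for a in t),key=lambda p:p[1])
  for fr in(.3,.5,.7):
    p=top(y0+.09*fr,z0);u=int(round(p[0]));sl=(top(y0+.09*(fr+.1),z0)-top(y0+.09*(fr-.1),z0));r=p[1]+(u-p[0])*sl[1]/sl[0]
    lo=int(r)-6;col=s['image'][lo:lo+12,u].astype(float);g=np.diff(col[:,0]-0*col[:,2])
    w=np.abs(g);k=w.argmax();print(n,fr,'u',u,'pred row',r.round(2),'edge',lo+k+.5,'col',col[:,0].astype(int).tolist(),'b',col[:,2].astype(int).tolist(),'px/5mm',(top(y0+.04,.0762)-top(y0+.04,.0812))[1].round(2))
```

```text
before 0.3 u 223 pred row 165.63 edge 163.5 col [123, 47, 26, 29, 20, 190, 242, 237, 234, 232, 231, 232] b [94, 36, 21, 24, 17, 143, 193, 191, 188, 186, 183, 183] px/5mm 1.87
before 0.5 u 219 pred row 163.6 edge 161.5 col [115, 78, 38, 39, 26, 191, 241, 236, 232, 230, 228, 225] b [87, 58, 30, 30, 21, 143, 192, 189, 186, 181, 179, 176] px/5mm 1.87
before 0.7 u 216 pred row 162.08 edge 160.5 col [119, 118, 140, 98, 24, 204, 240, 233, 229, 227, 224, 221] b [92, 91, 108, 75, 19, 154, 192, 186, 182, 178, 174, 170] px/5mm 1.87
after 0.3 u 218 pred row 161.31 edge 159.5 col [128, 127, 127, 83, 28, 205, 248, 244, 241, 240, 229, 178] b [99, 98, 98, 64, 22, 156, 207, 205, 199, 198, 177, 133] px/5mm 1.84
after 0.5 u 214 pred row 159.56 edge 157.5 col [189, 137, 130, 129, 123, 201, 240, 242, 239, 237, 236, 233] b [146, 104, 100, 100, 95, 153, 197, 201, 196, 193, 190, 186] px/5mm 1.84
after 0.7 u 210 pred row 157.56 edge 156.5 col [211, 210, 218, 182, 131, 150, 229, 242, 237, 235, 233, 230] b [167, 167, 174, 143, 102, 114, 178, 202, 196, 190, 186, 182] px/5mm 1.84
```

```bash
python3 -c "
from station import ticket
print(ticket.sign_off())"
```

```text
the job is handed in; nothing more can be done
None
```

I freed the tailstock, pushed it about 47 mm until the roll seated on both cones (measured lift about 4–5 mm), clamped it again with the knob at about 1.5 rad, and handed the job in clear of the stand at about 12 s; no verdict came back, and I didn't re-measure the spare roll or tape, though the arm stayed well away from them.

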